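Screw down the culture jar's lid and swing the keeper over it

ROBOT

A 6-joint arm with a two-finger parallel gripper is mounted at the origin on the work surface. World frame = base frame: x ahead of the robot, y to its left, z up, the work surface at z = 0. Lengths are in mm, angles in rad, forces in N, time in s.
With the tool pointing down it reaches from about 325 to 850 mm from the base axis. Payload 4.4 kg.
Tool frame: the origin (TCP) lies on the centre line of the jaws, within the pads' length; the fingertips stand env.tip_reach ahead of it and the grasp point (between the pads) lies 11 mm behind it (env.tip_reach is the distance from the TCP to the fingertips, in mm); x points along the fingers, z is the direction in which the jaws open and shut, and the axes are right-handed (so a half turn about x gives the same grasp; the last joint's range is limited). The gripper opens to 94 mm and grips with 3 to 60 N. Pads are 16 mm wide; open, the fingers measure 119 mm over their backs; the gripper's body (75 mm by 177 mm) begins 78 mm behind the grasp point.
Start: joints at [-1.347, 0.207, 1.542, -0, 1.393, -0.15], TCP at [209.952, -535.301, 213.447] pointing down, gripper open.
Joint ranges: [-2.73, 2.73], [-0.86, 2.22], [0.23, 2.46], [-1.11, 4.25], [0.08, 2.63], [-2.82, 2.82]. Speed limits (rad/s): [2.79, 2.79, 3.14, 3.14, 3.14, 3.14].

INTERFACE

Orientations are given as a 3x3 rotation matrix whose columns are the frame's x, y, z axes.
In Python, from rig import env gives the robot as it stands.
- The arm moves only by the shell command python3 -m handwheel 'ROWS' [OPENING] [FORCE]. ROWS is JSON, a list of rows, each a list of 2 entries, a list of its own where there are three numbers: the shift along the tool's x, y, z in m, then the turn about the tool's x in rad. In form: [[[dx, dy, dz], roll], ...]. A call has exactly 10 rows; each row shifts and turns the commanded pose from where the row before left it, along the tool's axes as they then stand; what a row does not reach is not made up. A row lasts 1/10 s, in which the tool goes at most 50 mm and 8.59 degrees, less where a joint would pass 70% of its speed; a pose out of reach is approached as far as the arm can. A call with a gripper value outside its range is refused whole. OPENING is the gripper command: -1 is fully open, 1 is shut, values between are in proportion, set as the call begins (- or left out, the last holds). The fingers move at their own pace and stop on an object; FORCE is the grip in N (left out, the last holds). Time passes only in rows, so rows that do not move let the fingers close, or fill a call up. It gives the time, the measured TCP pose, the force and the opening at its end, in the units of the state.
- env.state(): the state, without advancing time (a new reading comes with each control period).
- env.get_image(name): name is "scene" or "top" or "wrist"; returns the picture (400x640x3 uint8, red, green, blue); there is no depth.
- env.camera_model(name): a dict with "intrinsics" (3x3 intrinsics, pixels), "k1" (the pictures are not rectified: a ray, as slopes to the right and down, at radius r is drawn at 1 + k1 r^2 times it, then the intrinsics apply), "origin" and "attitude" of the camera in the world. Camera axes: x right, y down, z forward; pixel columns grow to the right and rows downward; lengths in mm; the calibration is good to about 2 mm. A picture is of the moment at which its call begins: read the wrist's pose just before it. camera_model takes no time and is no camera call; for the wrist camera it gives the pose at the moment of the call.
- env.sign_off(): hands the job in, once; it reports no verdict.
The state is a dict: "time": time; "joints": joint angles; "qvel": joint speeds; "tau": joint torques, N m; "tcp_pos": TCP position; "tcp_rot": TCP orientation; "force": force on the tool from outside, world axes, zero at the start; "wrist_torque": the same for the moment, N m; "opening": finger opening in mm.
Only numpy, scipy, OpenCV 4.12 (cv2) and the standard library are available. Lean on these libraries where they do the work, as an engineer would, in place of code of your own. Each camera call takes 0.05 s, during which the arm holds its last target.

TASK

The blue lid lies loose on the jar in the shaker. Without lifting it off, turn it backward (counter-clockwise from above) until it drops a little into the thread start, then turn it forward (clockwise) as far as it goes. Then swing the red keeper arm fully over the lid's rim so that the jar is held, and leave the other things on the bench where they are.

Things in the scene. Friction and masses are not known exactly. Their poses are not given: they have to be found in the camera images.
- shaker: Grey shaker, 230 x 250 x 60 mm high, fixed, carrying a white jar (112 mm across) in a steel cup. Origin on the bench below the jar's vertical axis, z up. Angle A below = lid's yaw minus shaker's yaw, counter-clockwise from above positive; lid and thread repeat every 120 deg. At the start A is between -5 and 38 deg, the lid's three inner lugs resting on the level rim.
- jar_rim (a point): Centre of the jar's rim, 155 mm above the bench, hidden under the lid. The neck is 84 mm across with a coarse three-start thread around it. The lid has 2 mm radial play on it. Turning takes under 0.2 N m; a rise to 0.6 N m means a stop. The lid drops by its own weight, once it is not gripped or pressed so hard that friction holds it up.
- thread_start (a point): On the rim, 50 mm from the jar's axis, at the middle (65 deg) of one of three gaps, hidden. Turned backward (counter-clockwise) the lugs slide on the rim until A = 58 deg and drop 8.5 mm through the gaps; stops end the backward turn at A = 72 deg. Turning forward without the drop is blocked by upright stops at A = -30 deg.
- home_stop (a point): On the rim, 50 mm from the jar's axis, where a lug ends up (0 deg), hidden. Turned forward (clockwise) after the drop, the lugs run under the thread, which holds the lid and leads it down 3.5 mm more until the home stop at A = 0.
- lid: Blue ribbed screw lid, 0.14 to 0.28 kg, 116 mm across, origin on its axis at the skirt's lower edge, z up; top face 24 mm above the origin. A white dot marks its +x side. Origin height: 155 mm loose on the rim, 146.5 mm after the drop, 143 mm when home.
- lid_bar (a point): Middle of the top of the lid's grip bar, 48 mm above the lid's origin. The bar stands on the lid's top face, 88 mm long along the lid's x axis, 14 mm thick, 24 mm tall. It can be gripped across its thickness, or pushed round by two open fingers (about 62 mm apart) near its ends, one on each side.
- keeper_pivot (a point): On the vertical pivot axis of the red keeper arm, at the arm's top face. The pivot post (14 mm across) stands on the shaker 94 mm from the jar's axis, on the shaker's +y side.
- keeper_peg (a point): Top centre of the upright red peg on the keeper arm: 12 mm across, 28 mm tall above the arm, 30 mm from the pivot axis. The arm is 52 mm long from the pivot, 14 mm wide, 8 mm thick; it passes 2.5 mm over the top face of a lid that is home and strikes the side of one that is not.
- keeper (a joint): Angle of the keeper arm (rad). 0: open, pointing along the shaker's +x; grows as it swings clockwise from above towards the jar (start 0 to 0.5); at 1.57 it points at the jar's axis, its tip 14 mm in over the lid's rim; end stop 1.6. It stays where left; pushing the peg takes about 1.5 N.
- tip_box: Bystander: blue box with green top, 120 x 85 x 60 mm, origin under its centre. Leave alone.
- tube_rack: Bystander: red rack with small tubes, 140 x 70 x 40 mm, origin under its centre. Leave alone.
- wash_bottle: Bystander: white bottle with red cap, 60 mm across, 150 mm high, origin under its centre. Leave alone.
Not all that is in view belongs to the job. Leave any brown or orange look-alike of the lid alone.

How it is judged (in metres and radians):
On the way, in this order (a step that is already met when the one before it is completed fails the run):
1. the lid has dropped into the thread start (z of lid in the frame of shaker below 0.148 m and angle between lid's own z axis and vertical below 0.05 rad), for 0.1 s.
2. the lid is screwed home with the keeper still open (z of lid in the frame of shaker below 0.144 m and angle between lid's own z axis and vertical below 0.03 rad and value of joint keeper below 1 rad), for 0.2 s.
At the end, for the whole second after the job is handed in: The lid is home: its origin less than 144 mm above the bench (143 mm at the stop), within 0.03 rad of level and at rest; the keeper arm reads more than 1.4 rad, over the lid's rim (z of lid in the frame of shaker below 0.144 m and angle between lid's own z axis and vertical below 0.03 rad and value of joint keeper above 1.4 rad and linear speed of lid below 0.01 m/s); the robot touches nothing.
It fails at once if the lid is lifted off the jar (more than 8 mm above its loose resting height) (z of lid in the frame of shaker above 0.163 m).
It fails at once if the tip box is shoved (20 mm) or tipped (distance of tip_box from where it was at the start of the episode above 0.02 m or angle between tip_box's own z axis and vertical above 0.2 rad).
It fails at once if the tube rack is shoved (20 mm) or tipped (distance of tube_rack from where it was at the start of the episode above 0.02 m or angle between tube_rack's own z axis and vertical above 0.2 rad).
It fails at once if the wash bottle is shoved (20 mm) or tipped (distance of wash_bottle from where it was at the start of the episode above 0.02 m or angle between wash_bottle's own z axis and vertical above 0.2 rad).
It also fails if it takes over 67 s, if anything falls off the work surface, if the arm or the gripper's body presses on something with over 40 N, if the wrist force passes 120 N, or if a joint passes its speed limit or range.

## Working session

There is one attempt and no reset: what is moved stays moved. The work goes in short steps, Python scripts to look and compute and a shell command to move; the robot and the scene stay as the last step left them, time stands still between calls to the robot, and variables do not carry over. Pictures are saved under pics/ and viewed, and the job is handed in when it is done.

```bash
ls; mkdir -p pics; python3 - <<'E'
from rig import env
import cv2
s=env.state();print(s, env.tip_reach)
for n in("scene","top","wrist"):
    m=env.camera_model(n);print(n,m)
    cv2.imwrite(f"pics/{n}0.png",env.get_image(n)[:,:,::-1])
E
```

```text
pics
{'time': 0.0, 'joints': array([-1.34748751e+00,  2.07428805e-01,  1.54295703e+00, -4.09151504e-05,
        1.39349974e+00, -1.50512425e-01]), 'qvel': array([ 0.00104023,  0.00043507,  0.00069248, -0.00115932,  0.00040716,
        0.00055762]), 'tau': array([ 6.48502119e-04, -3.70873904e+01, -2.81415206e+01,  7.00584822e-02,
        3.60935996e-02, -1.58963121e-04]), 'tcp_pos': array([ 209.76698869, -534.51307539,  212.28435209]), 'tcp_rot': array([[-5.47056734e-04,  9.30936152e-01,  3.65181573e-01],
       [ 2.22706199e-03,  3.65181856e-01, -9.30933538e-01],
       [-9.99997370e-01,  3.04008541e-04, -2.27302772e-03]]), 'force': array([-0.12961057, -0.24214401, -0.57413925]), 'wrist_torque': array([0.00105668, 0.0147141 , 0.00698635]), 'opening': 94.0285888463969} 8.0
scene {'intrinsics': array([[450.01312349,   0.        , 314.30893569],
       [  0.        , 450.01312349, 194.24628033],
       [  0.        ,   0.        ,   1.        ]]), 'k1': 0.01709239569520975, 'origin': array([1016.61565468,  786.05015691, 1103.59837119]), 'attitude': array([[-0.85871254,  0.37106757, -0.3
[... 258 characters left out ...]
     ,   1.        ]]), 'k1': -0.07978908982244891, 'origin': array([ 401.25810647,    9.5756531 , 1550.59381824]), 'attitude': array([[ 0.00717327, -0.99556063,  0.0938487 ],
       [-0.99963338, -0.00958954, -0.02532086],
       [ 0.02610842, -0.09363266, -0.99526442]])}
wrist {'intrinsics': array([[322.76318338,   0.        , 317.10845316],
       [  0.        , 322.76318338, 196.37174766],
       [  0.        ,   0.        ,   1.        ]]), 'k1': -0.023412985290703837, 'origin': array([ 280.60559016, -507.13558391,  383.86622023]), 'attitude': array([[ 0.36526915, -0.8986628 , -0.24286543],
       [-0.9308993 , -0.35324062, -0.0929922 ],
       [-0.00222131,  0.26005044, -0.96559248]])}
```

View pics/top0.png

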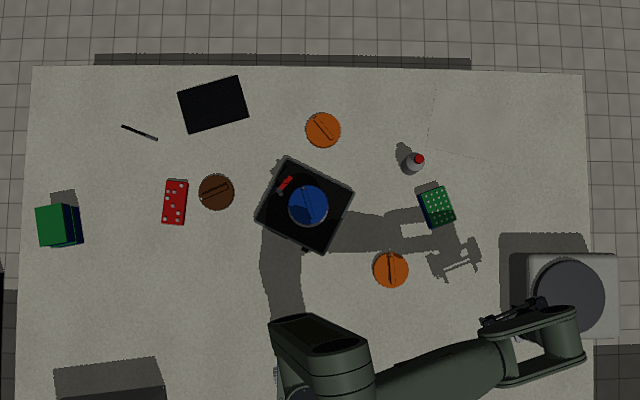

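View pics/scene0.png

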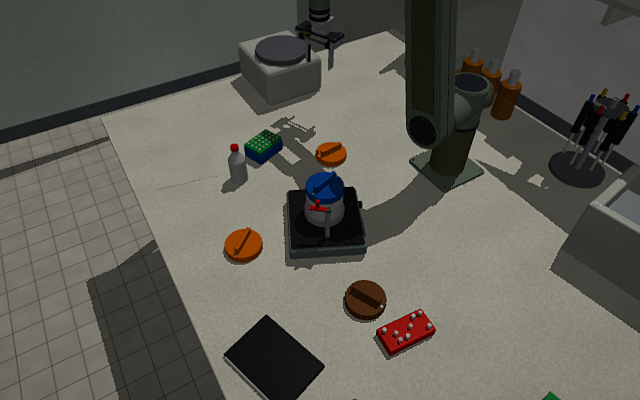

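View pics/wrist0.png

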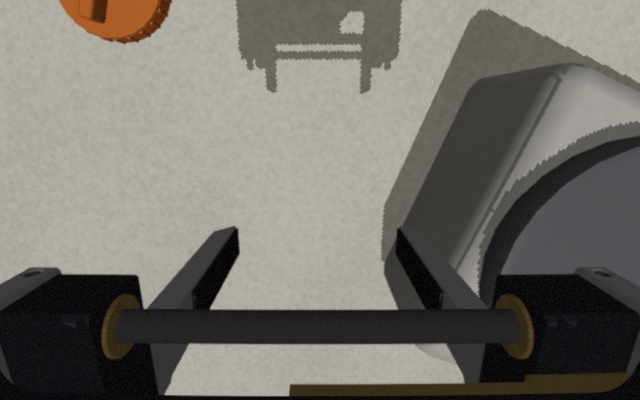

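The top view shows the blue lid on the dark shaker at (308,206) and the red keeper at (285,185). The lid look-alikes are orange at (323,130) and (390,270) and brown at (216,192). Only the blue one sits on the shaker's jar, so it fits the description. I'll confirm in an enlarged crop.

```bash
cat > h.py <<'E'
import numpy as np,cv2
from rig import env
def ray(m,u,v):
    K=np.array(m['intrinsics']);d=np.array([(u-K[0,2])/K[0,0],(v-K[1,2])/K[1,1]]);p=d.copy()
    for _ in range(20): p=d/(1+m['k1']*(p@p))
    r=np.array(m['attitude'])@np.array([p[0],p[1],1.]);return np.array(m['origin']),r/np.linalg.norm(r)
def onz(m,u,v,z):
    o,r=ray(m,u,v);return o+r*(z-o[2])/r[2]
def tri(m1,p1,m2,p2):
    o1,r1=ray(m1,*p1);o2,r2=ray(m2,*p2)
    t=np.linalg.lstsq(np.c_[r1,-r2],o2-o1,rcond=None)[0]
    a=o1+t[0]*r1;b=o2+t[1]*r2;return (a+b)/2,np.linalg.norm(a-b)
def proj(m,P):
    c=np.array(m['attitude']).T@(np.array(P)-m['origin']);p=c[:2]/c[2];p=p*(1+m['k1']*(p@p));K=np.array(m['intrinsics'])
    return K[0,0]*p[0]+K[0,2],K[1,1]*p[1]+K[1,2]
E
python3 - <<'E'
import cv2,numpy as np
a=cv2.imread('pics/top0.png')[150:260,245:365];b=cv2.imread('pics/scene0.png')[160:265,275:375]
cv2.imwrite('pics/c0.png',np.hstack([cv2.resize(a,(436,400),interpolation=2),cv2.resize(b,(362,400),interpolation=2)])[:,:800])
E
```

```text
(no output)
```

View pics/c0.png

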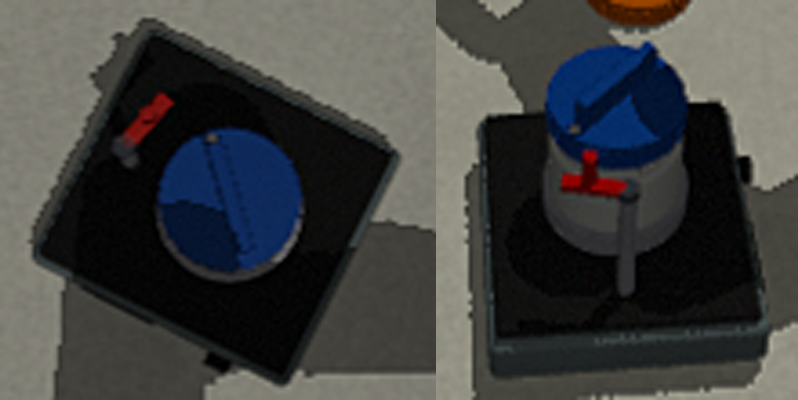

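The crop confirms the blue lid on the jar, with its white dot near the crop's (213,137) and the pivot post near (127,150).

```bash
python3 - <<'E'
from h import *
mt=env.camera_model('top');ms=env.camera_model('scene')
T=cv2.imread('pics/top0.png');S=cv2.imread('pics/scene0.png')
def mask(I,lo,hi,win):
    h=cv2.inRange(cv2.cvtColor(I,cv2.COLOR_BGR2HSV),lo,hi);w=np.zeros_like(h);w[win[1]:win[3],win[0]:win[2]]=1;return h*w
b=mask(T,(100,90,30),(130,255,255),(280,175,340,240))
c=max(cv2.findContours(b,0,1)[0],key=cv2.contourArea);c=cv2.convexHull(c)
(x,y),r=cv2.minEnclosingCircle(c);e=cv2.fitEllipse(c);print('lid top',(x,y),r,e)
for p in((x,y),e[0]):print(onz(mt,*p,177))
print('r',np.linalg.norm(onz(mt,x+r,y,177)-onz(mt,x,y,177)))
C=onz(mt,*e[0],177)
for n,I,m,w in(('top',T,mt,(265,165,330,215)),('scene',S,ms,(300,190,340,215))):
    r_=mask(I,(0,120,60),(8,255,255),w)|mask(I,(172,120,60),(180,255,255),w)
    ys,xs=np.nonzero(r_);print(n,'red',xs.min(),xs.max(),ys.min(),ys.max(),xs.mean(),ys.mean(),len(xs))
dot=(245+213/3.633,150+137/3.636);dots=(275+(575-436)/3.62,160+130/3.81)
print('dot',onz(mt,*dot,179),tri(mt,dot,ms,dots))
piv=(245+127/3.633,150+143/3.636);pivs=(275+(627-436)/3.62,160+190/3.81)
P,er=tri(mt,piv,ms,pivs);print('pivot',P,er)
d=(P-C)[:2];print('dist',np.linalg.norm(d),'yaw+y',np.degrees(np.arctan2(d[1],d[0])))
# shaker corners at z=60
co=[(245+u/3.633,150+v/3.636) for u,v in((147,22),(398,155),(285,382),(38,255))]
W=[onz(mt,*p,60)[:2] for p in co];print(np.round(W,1));print('centre',np.mean(W,0))
for i in range(4):
    q=W[(i+1)%4]-W[i];print(np.linalg.norm(q),np.degrees(np.arctan2(q[1],q[0])))
dd=(onz(mt,*dot,179)-C)[:2];print('lid yaw by dot',np.degrees(np.arctan2(dd[1],dd[0])),np.linalg.norm(dd))
# bar ends in top (crop)
e1=onz(mt,245+208/3.633,150+140/3.636,203);e2=onz(mt,245+248/3.633,150+260/3.636,203);q=(e1-e2)[:2];print('bar',e1,e2,np.degrees(np.arctan2(q[1],q[0])),np.linalg.norm(q))
E
```

```text
lid top (307.6174621582031, 204.4496612548828) 20.387622833251953 ((307.6490173339844, 204.25575256347656), (39.29397201538086, 40.28912353515625), 75.95394897460938)
[518.57211581   4.40367769 177.        ]
[519.13242049   4.31811186 177.        ]
r 58.66128885098682
top red 279 292 176 189 285.0 182.5421686746988 83
scene red 309 327 200 211 317.74444444444447 207.0222222222222 90
dot [566.75811632  16.3413563  179.        ] (array([565.72238144,  17.14988943, 178.30103369]), np.float64(2.7464648098064606))
pivot [560.53823836  85.69088536 173.56126761] 3.4535188488315076
dist 91.30153350195914 yaw+y 63.031133898840224
[[ 680.8   75.1]
 [ 567.1 -142.8]
 [ 371.8  -46.4]
 [ 478.1  165.5]]
centre [524.48942095  12.84613987]
245.85278721288827 -117.5442199991836
217.81717370760717 153.7284838610859
237.1034306020432 63.3595124994446
221.9212903366209 -24.02641676909907
lid yaw by dot 14.168439981240805 49.11990746871337
bar [561.47245848  20.09080541 203.        ] [468.36082353 -11.81015113 203.        ] 18.911961270864616 98.42483218251783
```

```bash
python3 -m handwheel '[[[-0.010,0.035,-0.028],0],[[-0.010,0.035,-0.028],0],[[-0.010,0.035,-0.028],0],[[-0.010,0.035,-0.028],0],[[-0.010,0.035,-0.028],0],[[-0.010,0.035,-0.028],0],[[-0.010,0.035,-0.028],0],[[-0.010,0.035,-0.028],0],[[-0.010,0.035,-0.028],0],[[-0.010,0.035,-0.028],0]]' 0.15 30
python3 -m handwheel '[[[0,0.032,-0.025],0],[[0,0.032,-0.025],0],[[0,0.032,-0.025],0],[[0,0.032,-0.025],0],[[0,0,0],0],[[0,0,0],0],[[0,0,0],0],[[0,0,0],0],[[0,0,0],0],[[0,0,0],0]]'
python3 - <<'E'
from h import *
import pickle
m=env.camera_model('wrist');s=env.state();I=env.get_image('wrist')[:,:,::-1]
cv2.imwrite('pics/w1.png',I);pickle.dump((m,s),open('w1.pkl','wb'));print(s['time'],s['joints'],m['origin'])
E
```

```text
time: 1.15
tcp_pos: [433.9, -145.0, 313.7]
tcp_rot: [[0.0, 0.931, 0.365], [-0.0, 0.365, -0.931], [-1.0, -0.0, 0.0]]
force: [0.7, -0.5, -0.1]
opening: 39.9
time: 2.15
tcp_pos: [516.0, -7.9, 313.6]
tcp_rot: [[0.0, 0.932, 0.364], [-0.0, 0.364, -0.932], [-1.0, 0.0, 0.0]]
force: [0.2, 0.1, -0.2]
opening: 39.9
2.15 [-1.83035206e-01  1.84061614e-02  1.54454946e+00 -1.29493148e-05
  1.57836138e+00  1.01557452e+00] [586.70360844  19.85759722 485.05025433]
```

View pics/w1.png

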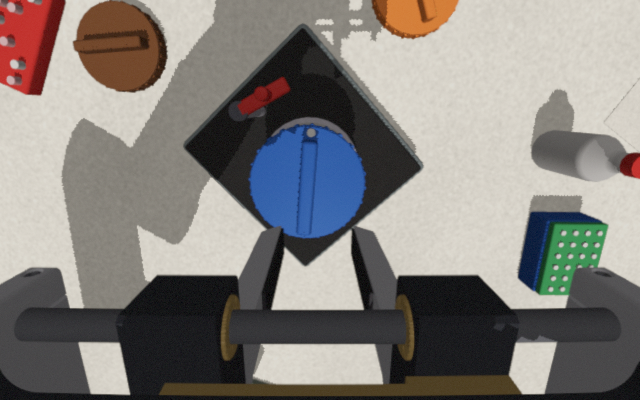

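The wrist view shows the lid at (307,180), its dot at (311,132), the bar running from (311,138) to (304,235), the pivot near (243,108) and the peg near (263,95). The shaker corners are at (305,25), (422,166), (305,265) and (185,146).

```bash
python3 - <<'E'
import cv2
a=cv2.imread('pics/w1.png')[60:250,210:380];cv2.imwrite('pics/c1.png',cv2.resize(a,None,fx=3.1,fy=3.1,interpolation=2))
a=cv2.imread('pics/w1.png')[15:275,175:430];cv2.imwrite('pics/c2.png',cv2.resize(a*1,None,fx=2.3,fy=2.3,interpolation=2))
E
```

```text
(no output)
```

View pics/c1.png

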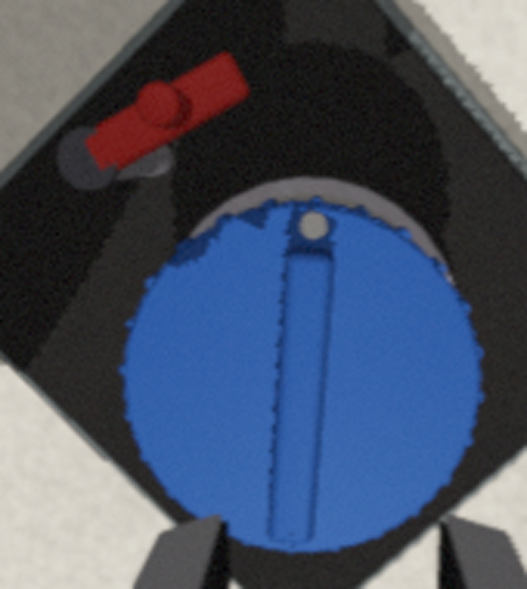

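View pics/c2.png

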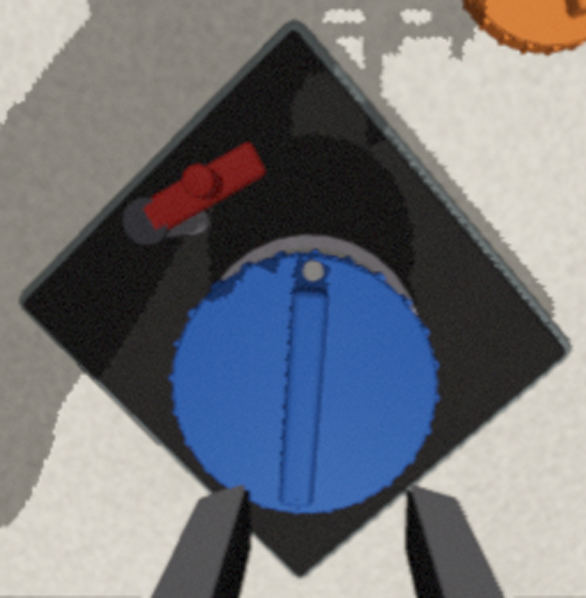

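```bash
python3 - <<'E'
from h import *
import pickle
m,s=pickle.load(open('w1.pkl','rb'));mt=env.camera_model('top')
I=cv2.imread('pics/w1.png')
h=cv2.inRange(cv2.cvtColor(I,cv2.COLOR_BGR2HSV),(100,100,30),(130,255,255));h[:,:240]=0;h[:,375:]=0;h[:100]=0;h[245:]=0
c=cv2.convexHull(max(cv2.findContours(h,0,1)[0],key=cv2.contourArea))
# fit circle in the plane z=177 (upper rim)
P=np.array([onz(m,*p[0],178)[:2] for p in c])
A=np.c_[2*P,np.ones(len(P))];q=np.linalg.lstsq(A,(P**2).sum(1),rcond=None)[0];print('lid',q[:2],np.sqrt(q[2]+q[:2]@q[:2]))
c1=lambda u,v:(210+u/3.1,60+v/3.1);c2=lambda u,v:(175+u/2.3,15+v/2.3)
ang=lambda d:np.degrees(np.arctan2(d[1],d[0]))
B=[onz(m,*c1(*p),203)[:2] for p in((291,255),(331,258),(310,540),(270,538))]
print('bar',np.round(B,1),'mid',np.mean(B,0),'dir',ang(B[0]-B[3]),ang(B[1]-B[2]),np.linalg.norm(B[0]-B[3]),np.linalg.norm(B[0]-B[1]))
D=onz(m,*c1(314,225),179)[:2];print('dot',D,ang(D-q[:2]),ang(D-np.mean(B,0)))
for z in(175,180,185):
    p=onz(m,*c1(86,158),z)[:2];d=p-q[:2];print('piv',z,p,np.linalg.norm(d),ang(d)-90)
co=[onz(m,*c2(*p),60)[:2] for p in((295,23),(569,348),(300,576),(22,300))]
print('corners',np.round(co,1),np.mean(co,0))
for i in range(4):
    d=co[(i+1)%4]-co[i];print(np.linalg.norm(d),ang(d)%90)
# arm: top face 177.5? centreline c1: (97,152)->(237,75)
for z in(180,189):
    a=onz(m,*c1(95,150),z)[:2];b=onz(m,*c1(238,75),z)[:2];print('arm',z,a,b,ang(b-a),np.linalg.norm(b-a))
print('peg',onz(m,*c1(160,103),206))
print(ang(s['tcp_rot'][:2,2]),s['tcp_pos'])
E
```

```text
lid [518.30456258   3.6791659 ] 57.446271306845055
bar [[557.   20.6]
 [560.3   9.8]
 [479.4 -14.9]
 [475.6  -3.5]] mid [518.0613672    3.01180476] dir 16.445894702572264 17.02413867583686 84.84562727392695 11.211370653247085
dot [565.34852182  17.35085203] 16.20466368092752 16.869058960874863
piv 175 [558.73267681  88.29255255] 93.77557049445025 -25.53838173312829
piv 180 [559.18374775  87.18894186] 92.9784408386768 -26.082384577373006
piv 185 [559.63481868  86.08533116] 92.18983752633484 -26.635744958886193
corners [[ 672.4   71.2]
 [ 569.8 -137.5]
 [ 377.3  -43.7]
 [ 481.2  165.7]] [525.20176127  13.89434482]
232.54444196610686 63.82085593347705
214.1040762217824 64.02783025625456
233.75633672724288 63.60936734048927
213.24029384639516 63.70347060016224
arm 180 [562.3274638   85.40929236] [597.36958841  53.25626035] -42.53805286704153 47.55804836368431
arm 189 [563.04664138  83.4752987 ] [597.05490642  52.27088838] -42.538052867041564 46.15492730677054
peg [582.24766477  67.37917893 206.        ]
-68.67528518776177 [515.97877148  -7.85130391 313.60800723]
```

Bar yaw is 16.6° and shaker yaw is −26.2°, so A ≈ 43°. That is 5° outside the stated range, so I'll aim mid-gap to suit both readings. The lid radius measures 57.4 (58 given), the pivot distance 93 to 94 (94 given), and the keeper about 0.28 rad, so those agree. Now I'll descend around the bar.

```bash
python3 -m handwheel '[[[0,0.006,-0.0095],0],[[0,0,0],0.083],[[0.02,0,0],0],[[0.02,0,0],0],[[0.02,0,0],0],[[0.02,0,0],0],[[0.016,0,0],0],[[0.012,0,0],0],[[0.008,0,0],0],[[0.006,0,0],0]]'
python3 -m handwheel '[[[0,0,0],0],[[0,0,0],0],[[0,0,0],0],[[0,0,0],0],[[0,0,0],0],[[0,0,0],0],[[0,0,0],0],[[0,0,0],0],[[0,0,0],0],[[0,0,0],0]]' 1 25
python3 - <<'E'
from h import *
cv2.imwrite('pics/w2.png',env.get_image('wrist')[:,:,::-1]);s=env.state();print(s['force'],s['wrist_torque'],s['tcp_rot'][:2,2])
E
```

```text
time: 3.2
tcp_pos: [518.4, 4.3, 191.1]
tcp_rot: [[0.0, 0.958, 0.287], [0.0, 0.287, -0.958], [-1.0, 0.0, -0.0]]
force: [-0.2, -0.8, 1.0]
opening: 39.8
time: 4.2
tcp_pos: [518.9, 3.9, 192.2]
tcp_rot: [[0.002, 0.958, 0.287], [-0.0, 0.287, -0.958], [-1.0, 0.001, 0.001]]
force: [-0.6, 0.1, 4.9]
opening: 14.0
[ 0.26672424 -0.15368913  6.00840171] [-0.02800752  0.00909434 -0.00208862] [ 0.28666447 -0.95803077]
```

View pics/w2.png

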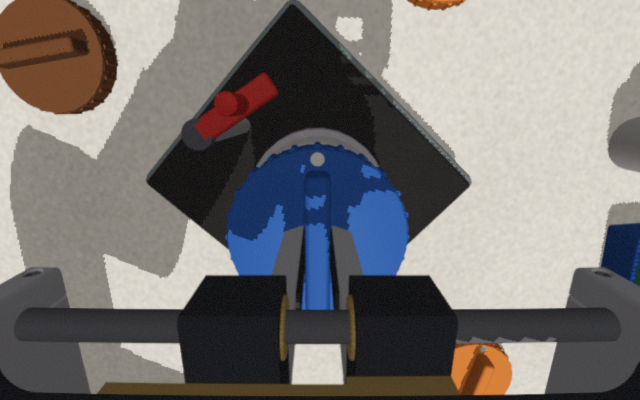

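Opening 14.0 mm matches the bar. There's an upward push of about 6 N, so I'll ease up 1 mm and turn backward 24° in two parts.

```bash
python3 -m handwheel '[[[-0.001,0,0],0],[[0,0,0],-0.04],[[0,0,0],-0.04],[[0,0,0],-0.04],[[0,0,0],-0.04],[[0,0,0],-0.04],[[0,0,0],-0.04],[[0,0,0],0],[[0,0,0],0],[[0,0,0],0]]'
python3 - <<'E'
from h import *
s=env.state();print(s['force'],s['wrist_torque'],s['tcp_rot'][:2,2],s['tcp_pos'])
E
```

```text
time: 5.25
tcp_pos: [518.1, 4.1, 192.2]
tcp_rot: [[-0.001, 0.863, 0.506], [0.0, 0.506, -0.863], [-1.0, -0.0, -0.0]]
force: [0.1, 0.1, 2.1]
opening: 13.7
[0.07352992 0.1269411  2.14548923] [-0.0048911  -0.02930154 -0.02973772] [ 0.50586217 -0.86261421] [518.05574419   4.11143874 192.19249571]
```

```bash
python3 -m handwheel '[[[0,0,0],-0.04],[[0,0,0],-0.04],[[0,0,0],-0.04],[[0,0,0],-0.04],[[0,0,0],-0.02],[[0,0,0],0],[[0,0,0],0],[[0,0,0],0],[[0,0,0],0],[[0,0,0],0]]'
python3 - <<'E'
from h import *
s=env.state();print(s['force'],s['wrist_torque'],s['tcp_rot'][:2,2],s['tcp_pos'])
E
python3 -m handwheel '[[[0,0,0],0],[[0,0,0],0],[[0,0,0],0],[[0,0,0],0],[[0,0,0],0],[[0,0,0],0],[[0,0,0],0],[[0,0,0],0],[[0,0,0],0],[[0,0,0],0]]' 0.4 25
python3 - <<'E'
from h import *
s=env.state();print(s['force'],s['wrist_torque'],s['tcp_rot'][:2,2],s['tcp_pos'])
cv2.imwrite('pics/w3.png',env.get_image('wrist')[:,:,::-1])
cv2.imwrite('pics/s3.png',cv2.resize(env.get_image('scene')[150:270,260:400,::-1],None,fx=4,fy=4,interpolation=2))
E
```

```text
time: 6.25
tcp_pos: [518.3, 4.0, 192.5]
tcp_rot: [[0.0, 0.758, 0.652], [-0.0, 0.652, -0.758], [-1.0, 0.0, 0.0]]
force: [-0.0, -1.1, -1.7]
opening: 14.0
[-0.03609672 -1.0819285  -1.71344424] [ 0.00095249 -0.02290302 -0.02720653] [ 0.6523195 -0.7579441] [518.31592195   4.02264763 192.48077152]
time: 7.25
tcp_pos: [518.3, 4.0, 192.4]
tcp_rot: [[-0.0, 0.758, 0.652], [0.0, 0.652, -0.758], [-1.0, -0.0, -0.0]]
force: [-0.1, -0.3, 1.0]
opening: 28.1
[-0.14805814 -0.26971672  1.01802867] [ 0.03748247 -0.03911609  0.0283204 ] [ 0.65242791 -0.75785079] [518.30125163   4.03035571 192.42783711]
```

View pics/w3.png

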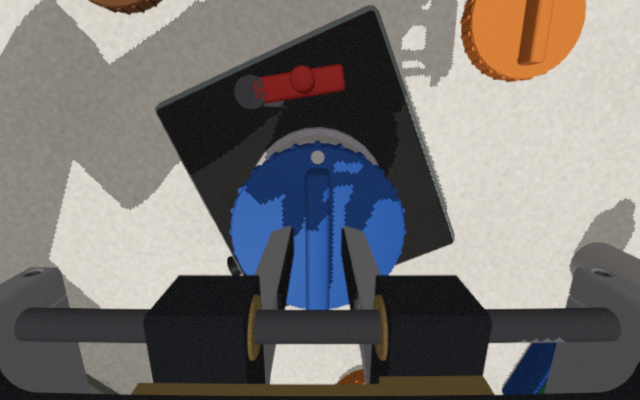

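View pics/s3.png

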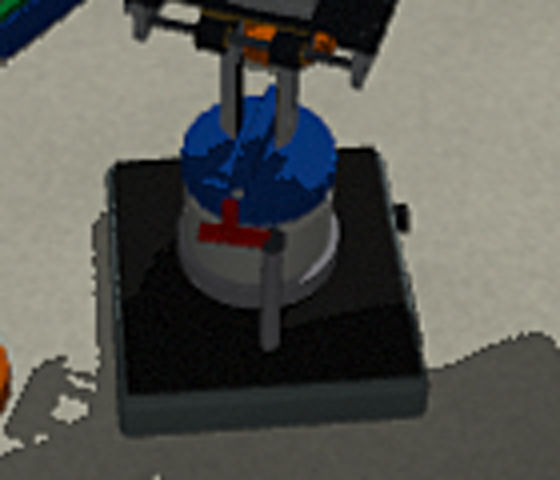

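In the wrist view the lid's width shrank from about 180 px to 174 px, which suggests it dropped. I'll check with numbers.

```bash
python3 - <<'E'
from h import *
m=env.camera_model('wrist')
for f in('w2','w3'):
    I=cv2.imread(f'pics/{f}.png')
    h=cv2.inRange(cv2.cvtColor(I,cv2.COLOR_BGR2HSV),(100,100,30),(130,255,255));h[:,:200]=0;h[:,430:]=0;h[:100]=0;h[262:]=0
    ys,xs=np.nonzero(h)
    for y in(215,225,235,245):
        r=np.nonzero(h[y])[0];print(f,y,r.min(),r.max(),r.max()-r.min())
    # dot
    g=I[140:175,300:335].astype(int);k=(g.min(2)>110);yy,xx=np.nonzero(k);print('dot',xx.mean()+300,yy.mean()+140,len(xx))
mm=m
ms=env.camera_model('scene')
print(tri(m,(317.7,157.5),ms,(260+238/4,150+192/4)))
# width at row of lid centre for heights
C=np.array([518.3,4,0]);
for z in(178,169.5):
    R=m['attitude'];ax=R[:,0].copy();ax[2]=0;ax/=np.linalg.norm(ax)
    P=C+[0,0,z];print(z,proj(m,P-58*ax),proj(m,P+58*ax))
E
```

```text
w2 215 227 408 181
w2 225 227 408 181
w2 235 225 409 184
w2 245 228 405 177
dot 317.0147058823529 158.88970588235293 136
w3 215 231 403 172
w3 225 230 405 175
w3 235 230 404 174
w3 245 232 402 170
dot 317.3688524590164 156.75409836065575 122
(array([555.04669232,  35.4133602 , 172.64493528]), np.float64(0.40942407788859375))
178 (np.float64(223.3574671915282), np.float64(236.8186781358118)) (np.float64(410.82089460831725), np.float64(236.8329690358321))
169.5 (np.float64(227.04698237050468), np.float64(231.79349397538988)) (np.float64(407.13772423593787), np.float64(231.80666735595378))
```

The drop is confirmed: the dot is at z ≈ 172.6 (170.5 expected dropped, 179 loose), and the width change is as predicted. Now I'll lower, re-grip, and turn forward with a slow descent.

```bash
python3 -m handwheel '[[[0.003,0,0],0],[[0.003,0,0],0],[[0.002,0,0],0],[[0,0,0],0],[[0,0,0],0],[[0,0,0],0],[[0,0,0],0],[[0,0,0],0],[[0,0,0],0],[[0,0,0],0]]' 
python3 -m handwheel '[[[0,0,0],0],[[0,0,0],0],[[0,0,0],0],[[0,0,0],0],[[0,0,0],0],[[0,0,0],0],[[0,0,0],0],[[0,0,0],0],[[0,0,0],0],[[0,0,0],0]]' 1 25
python3 -m handwheel '[[[0,0,0],0.04],[[0,0,0],0.04],[[0,0,0],0.04],[[0.0002,0,0],0.04],[[0.0002,0,0],0.04],[[0.0002,0,0],0.04],[[0.0002,0,0],0.04],[[0.0002,0,0],0.04],[[0,0,0],0],[[0,0,0],0]]'
python3 - <<'E'
from h import *
s=env.state();print(s['force'],s['wrist_torque'],np.degrees(np.arctan2(*s['tcp_rot'][[1,0],2])),s['tcp_pos'])
E
```

```text
time: 8.35
tcp_pos: [518.3, 4.1, 184.5]
tcp_rot: [[0.0, 0.758, 0.652], [-0.0, 0.652, -0.758], [-1.0, 0.0, 0.0]]
force: [-0.1, -0.4, 0.1]
opening: 28.2
time: 9.35
tcp_pos: [518.3, 4.0, 184.4]
tcp_rot: [[0.0, 0.758, 0.652], [-0.0, 0.652, -0.758], [-1.0, 0.0, 0.0]]
force: [-0.1, 0.8, 0.1]
opening: 13.8
time: 10.35
tcp_pos: [518.7, 4.0, 184.0]
tcp_rot: [[0.001, 0.924, 0.382], [-0.0, 0.382, -0.924], [-1.0, 0.001, 0.001]]
force: [-0.5, -0.5, 2.8]
opening: 13.8
[-0.48218592 -0.5077712   2.80837557] [ 0.02791508  0.06856034 -0.07358225] -67.56694518222876 [518.68704218   3.97590389 184.03701384]
```

```bash
python3 -m handwheel '[[[0.0002,0,0],0.05],[[0.0002,0,0],0.05],[[0.0002,0,0],0.05],[[0.0002,0,0],0.05],[[0.0002,0,0],0.05],[[0.0002,0,0],0.05],[[0.0002,0,0],0.05],[[0.0002,0,0],0.05],[[0,0,0],0],[[0,0,0],0]]'
python3 - <<'E'
from h import *
s=env.state();print(s['force'],s['wrist_torque'],np.degrees(np.arctan2(*s['tcp_rot'][[1,0],2])),s['tcp_pos'])
E
python3 -m handwheel '[[[0.0002,0,0],0.05],[[0.0002,0,0],0.05],[[0.0002,0,0],0.05],[[0.0002,0,0],0.05],[[0.0002,0,0],0.05],[[0.0002,0,0],0.05],[[0.0002,0,0],0.04],[[0,0,0],0],[[0,0,0],0],[[0,0,0],0]]'
python3 - <<'E'
from h import *
s=env.state();print(s['force'],s['wrist_torque'],np.degrees(np.arctan2(*s['tcp_rot'][[1,0],2])),s['tcp_pos'])
E
```

```text
time: 11.35
tcp_pos: [518.9, 4.0, 182.5]
tcp_rot: [[0.001, 1.0, -0.008], [-0.0, -0.008, -1.0], [-1.0, 0.001, 0.0]]
force: [1.3, -0.3, 5.1]
opening: 13.6
[ 1.25983363 -0.29627693  5.12029252] [ 0.08995943  0.03167251 -0.07085556] -90.45742883143936 [518.88054849   4.02198882 182.49441514]
time: 12.35
tcp_pos: [519.0, 4.0, 181.2]
tcp_rot: [[0.002, 0.94, -0.341], [-0.0, -0.341, -0.94], [-1.0, 0.002, -0.001]]
force: [0.6, 0.9, 5.2]
opening: 13.6
[0.63100851 0.8537856  5.22741012] [ 0.09861034 -0.01376622 -0.0149996 ] -109.93423504730107 [519.03059163   4.04126833 181.22591599]
```

```bash
python3 -m handwheel '[[[0.0001,0,0],0.03],[[0.0001,0,0],0.03],[[0,0,0],0.03],[[0,0,0],0.02],[[0,0,0],0],[[0,0,0],0],[[0,0,0],0],[[0,0,0],0],[[0,0,0],0],[[0,0,0],0]]'
python3 - <<'E'
from h import *
s=env.state();print(s['force'],s['wrist_torque'],np.degrees(np.arctan2(*s['tcp_rot'][[1,0],2])),s['tcp_pos'])
E
```

```text
time: 13.35
tcp_pos: [519.2, 3.4, 180.9]
tcp_rot: [[0.002, 0.897, -0.442], [-0.001, -0.442, -0.897], [-1.0, 0.003, 0.0]]
force: [1.8, -1.9, 5.0]
opening: 13.8
[ 1.76756513 -1.87720452  5.01869624] [-0.39567565 -0.29249945  0.35446503] -116.24168900299128 [519.20657576   3.39860528 180.93354326]
```

```bash
python3 -m handwheel '[[[0,0,0],0.02],[[0,0,0],0.02],[[0,0,0],0.01],[[0,0,0],0],[[0,0,0],0],[[0,0,0],0],[[0,0,0],0],[[0,0,0],0],[[0,0,0],0],[[0,0,0],0]]'
python3 - <<'E'
from h import *
s=env.state();print(s['force'],s['wrist_torque'],np.degrees(np.arctan2(*s['tcp_rot'][[1,0],2])),s['tcp_pos'])
E
```

```text
time: 14.35
tcp_pos: [519.1, 3.4, 180.9]
tcp_rot: [[0.002, 0.874, -0.486], [-0.001, -0.486, -0.874], [-1.0, 0.002, 0.0]]
force: [1.1, -2.0, 5.1]
opening: 14.3
[ 1.07717676 -1.97549838  5.11673815] [-0.41904752 -0.25107918  0.58008236] -119.07570955627088 [519.0623222    3.39534089 180.91607352]
```

Torque rose to 0.58 N m with the tool slipping on the bar, so this is the home stop. I'll release, rise and look.

```bash
python3 -m handwheel '[[[0,0,0],0],[[0,0,0],0],[[0,0,0],0],[[0,0,0],0],[[-0.005,0,0],0],[[-0.01,0,0],0],[[-0.02,0,0],0],[[-0.03,0,0],0],[[-0.03,0,0],0],[[-0.03,0,0],0]]' 0.2 25
python3 -m handwheel '[[[0,0,0],0],[[0,0,0],0],[[0,0,0],0],[[0,0,0],0],[[0,0,0],0],[[0,0,0],0],[[0,0,0],0],[[0,0,0],0],[[0,0,0],0],[[0,0,0],0]]' 1 25
python3 - <<'E'
from h import *
import pickle
m=env.camera_model('wrist');s=env.state();I=env.get_image('wrist')[:,:,::-1]
cv2.imwrite('pics/w4.png',I);pickle.dump((m,s),open('w4.pkl','wb'));print(s['tcp_pos'],s['joints'])
cv2.imwrite('pics/s4.png',cv2.resize(env.get_image('scene')[150:270,260:400,::-1],None,fx=4,fy=4,interpolation=2))
E
```

```text
time: 15.35
tcp_pos: [518.4, 4.1, 307.5]
tcp_rot: [[0.001, 0.873, -0.487], [-0.0, -0.487, -0.873], [-1.0, 0.001, -0.001]]
force: [0.8, -0.1, 0.6]
opening: 37.4
time: 16.35
tcp_pos: [518.3, 4.0, 305.3]
tcp_rot: [[0.0, 0.873, -0.487], [0.0, -0.487, -0.873], [-1.0, 0.0, -0.0]]
force: [-0.7, -0.2, 0.1]
opening: 0.7
[518.33476802   4.03852502 305.29938254] [-1.59293717e-01  2.70995118e-02  1.55230790e+00  1.83493739e-05
  1.56208976e+00  1.92067245e+00]
```

View pics/w4.png

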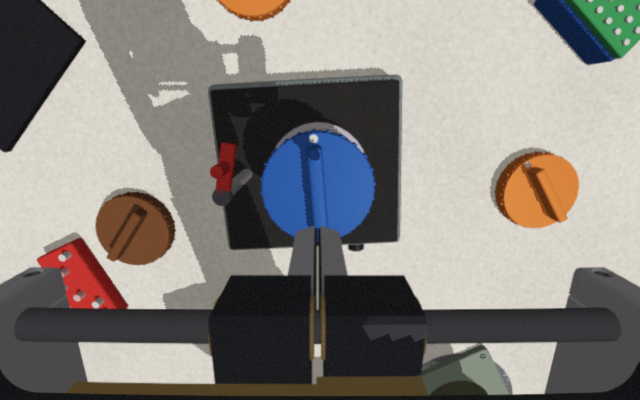

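View pics/s4.png

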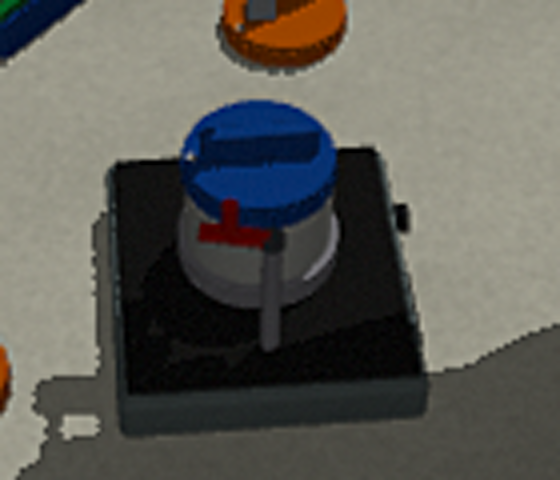

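```bash
python3 - <<'E'
from h import *
import pickle
m,s=pickle.load(open('w4.pkl','rb'));ms=env.camera_model('scene')
I=cv2.imread('pics/w4.png')
g=I[128:150,303:326].astype(int);yy,xx=np.nonzero(g.min(2)>110);d=(xx.mean()+303,yy.mean()+128);print(d,len(xx))
S=cv2.imread('pics/s4.png')[130:185,165:215].astype(int);yy,xx=np.nonzero(S.min(2)>95);print(len(xx));ds=(260+(xx.mean()+165)/4,150+(yy.mean()+130)/4);print(ds,tri(m,d,ms,ds))
h=cv2.inRange(cv2.cvtColor(I,cv2.COLOR_BGR2HSV),(100,100,30),(130,255,255));h[:,:250]=0;h[:,390:]=0;h[:115]=0;h[228:]=0
c=cv2.convexHull(max(cv2.findContours(h,0,1)[0],key=cv2.contourArea))[:,0]
c=c[(c[:,1]<226)]
for z in(166,178):
    P=np.array([onz(m,*p,z)[:2] for p in c]);A=np.c_[2*P,np.ones(len(P))];q=np.linalg.lstsq(A,(P**2).sum(1),rcond=None)[0];R=np.sqrt(q[2]+q[:2]@q[:2])
    D=onz(m,*d,z+1)[:2]-q[:2];a=np.degrees(np.arctan2(D[1],D[0]));print(z,q[:2],R,'dot r',np.linalg.norm(D),'lid yaw',a,'A',a+26.2)
E
python3 - <<'E'
import cv2
cv2.imwrite('pics/c4.png',cv2.resize(cv2.imread('pics/w4.png')[70:250,200:410],None,fx=3.5,fy=3.3,interpolation=2))
E
```

```text
(np.float64(313.3333333333333), np.float64(138.0151515151515)) 66
551
(np.float64(303.79582577132487), np.float64(185.6179673321234)) (array([569.09471656, -19.50215887, 183.67906419]), np.float64(9.597161270870584))
166 [518.61506493   3.85930845] 57.48501745121497 dot r 49.41603521218631 lid yaw -24.557161071076834 A 1.6428389289231653
178 [521.16638664   2.44973951] 55.26503618871151 dot r 47.51088752176692 lid yaw -24.558024412537428 A 1.6419755874625714
```

View pics/c4.png

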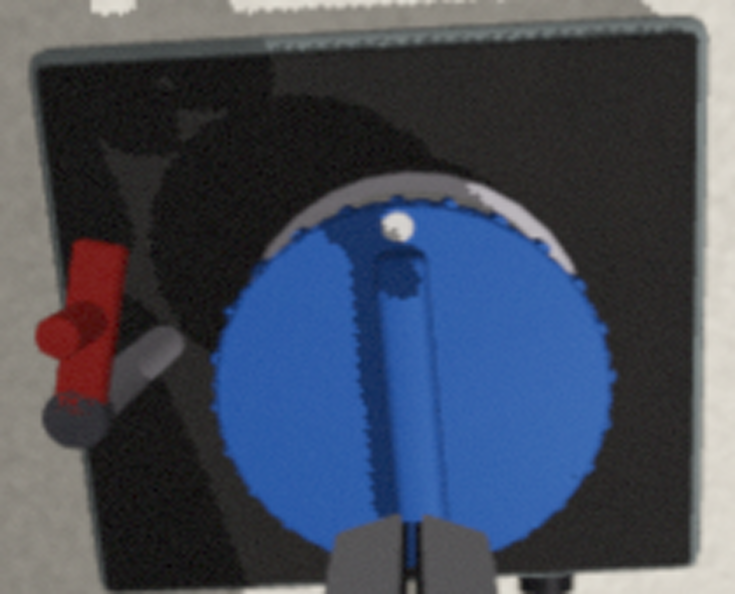

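```bash
python3 - <<'E'
from h import *
import pickle
m,s=pickle.load(open('w4.pkl','rb'));m1,_=pickle.load(open('w1.pkl','rb'));ms=env.camera_model('scene')
p4=(200+58/3.5,70+335/3.3);p1=(210+160/3.1,60+103/3.1)
print('peg',tri(m,p4,m1,p1),onz(m,*p4,205.5))
print('post cap',tri(m,(200+76/3.5,70+420/3.3),m1,(210+87/3.1,60+158/3.1)))
print('dot',tri(m,(313.4,138),ms,(260+190/4,150+157/4)))
E
python3 -m handwheel '[[[0,0.0125,-0.0433],0],[[0,0.0125,-0.0433],0],[[0,0,0],-0.15],[[0,0,0],-0.15],[[0,0,0],-0.15],[[0,0,0],-0.15],[[0,0,0],-0.15],[[0,0,0],-0.15],[[0,0,0],-0.15],[[0,0,0],-0.15]]' 0.4
python3 -m handwheel '[[[0,0,0],-0.15],[[0,0,0],-0.15],[[0,0,0],-0.15],[[0,0,0],-0.15],[[0,0,0],-0.15],[[0,0,0],-0.15],[[0,0,0],-0.15],[[0,0,0],0],[[0,0,0],0],[[0,0,0],0]]'
```

```text
peg (array([582.07270373,  67.55148197, 205.01882056]), np.float64(0.31868528030349114)) [581.91832891  67.37991291 205.5       ]
post cap (array([558.59907383,  87.57788241, 177.02686262]), np.float64(0.8456103166320914))
dot (array([563.75867578, -16.84474931, 167.2771575 ]), np.float64(0.4317756851258821))
time: 17.45
tcp_pos: [582.4, 67.5, 305.2]
tcp_rot: [[-0.0, 0.767, 0.642], [0.0, 0.642, -0.767], [-1.0, -0.0, -0.0]]
force: [0.9, 0.0, 0.0]
opening: 28.3
time: 18.45
tcp_pos: [582.4, 67.5, 305.2]
tcp_rot: [[0.0, -0.167, 0.986], [-0.0, 0.986, 0.167], [-1.0, -0.0, 0.0]]
force: [-0.2, 0.8, -0.1]
opening: 28.0
```

The lid's dot is at z = 167.3 (167 expected), so it's home. The peg is at (582,67.5,205), as the geometry predicts. I'll descend to straddle it.

```bash
python3 -m handwheel '[[[0.02,0,0],0],[[0.02,0,0],0],[[0.02,0,0],0],[[0.015,0,0],0],[[0.012,0,0],0],[[0.01,0,0],0],[[0.009,0,0],0],[[0.006,0,0],0],[[0,0,0],0],[[0,0,0],0]]'
python3 - <<'E'
import numpy as np
# arc waypoints for peg, tool y,z axes fixed
P=np.array([559.6,88.3]);y=np.array([-.167,.986]);z=np.array([.986,.167])
prev=None
for th in np.linspace(.285,1.63,11):
    h=np.radians(-26.2)-th;p=P+30*np.array([np.cos(h),np.sin(h)])
    if prev is not None:d=p-prev;print(round(th,2),p.round(1),'y %.1f z %.1f'%(d@y,d@z))
    prev=p
E
```

```text
time: 19.45
tcp_pos: [582.7, 67.4, 193.7]
tcp_rot: [[0.001, -0.169, 0.986], [-0.0, 0.986, 0.169], [-1.0, -0.0, 0.001]]
force: [-0.8, 0.1, 0.9]
opening: 27.9
0.42 [578.8  65.2] y -2.3 z -3.3
0.55 [575.5  62.9] y -1.8 z -3.6
0.69 [572.  61.] y -1.3 z -3.8
0.82 [568.2  59.6] y -0.8 z -4.0
0.96 [564.3  58.7] y -0.2 z -4.0
1.09 [560.2  58.3] y 0.3 z -4.0
1.23 [556.2  58.5] y 0.9 z -3.9
1.36 [552.3  59.2] y 1.4 z -3.8
1.5 [548.4  60.5] y 1.9 z -3.6
1.63 [544.8  62.2] y 2.3 z -3.3
```

```bash
python3 -m handwheel '[[[0,0,0],0],[[0,0,0],0],[[0,0,0],0],[[0,0,0],0],[[0,-0.0023,-0.0033],0],[[0,-0.0018,-0.0036],0],[[0,-0.0013,-0.0038],0],[[0,-0.0008,-0.004],0],[[0,-0.0002,-0.004],0],[[0,0.0003,-0.004],0]]' 0.66
python3 -m handwheel '[[[0,0.0009,-0.0039],0],[[0,0.0014,-0.0038],0],[[0,0.0019,-0.0036],0],[[0,0.0023,-0.0033],0],[[0,0.001,-0.0015],0],[[0,0,0],0],[[0,0,0],0],[[0,0,0],0],[[0,0,0],0],[[0,0,0],0]]'
python3 - <<'E'
from h import *
s=env.state();print(s['force'],s['tcp_pos'])
cv2.imwrite('pics/w5.png',env.get_image('wrist')[:,:,::-1])
cv2.imwrite('pics/s5.png',cv2.resize(env.get_image('scene')[150:270,260:400,::-1],None,fx=4,fy=4,interpolation=2))
E
```

```text
time: 20.45
tcp_pos: [560.6, 57.5, 193.5]
tcp_rot: [[-0.0, -0.169, 0.986], [0.0, 0.986, 0.169], [-1.0, 0.0, -0.0]]
force: [2.2, -1.6, -0.5]
opening: 16.3
time: 21.45
tcp_pos: [543.7, 62.3, 193.1]
tcp_rot: [[-0.001, -0.169, 0.986], [0.0, 0.986, 0.169], [-1.0, 0.0, -0.001]]
force: [-0.6, -0.5, 0.3]
opening: 15.8
[-0.58527559 -0.54777212  0.31419132] [543.72759818  62.29783383 193.0726879 ]
```

View pics/w5.png

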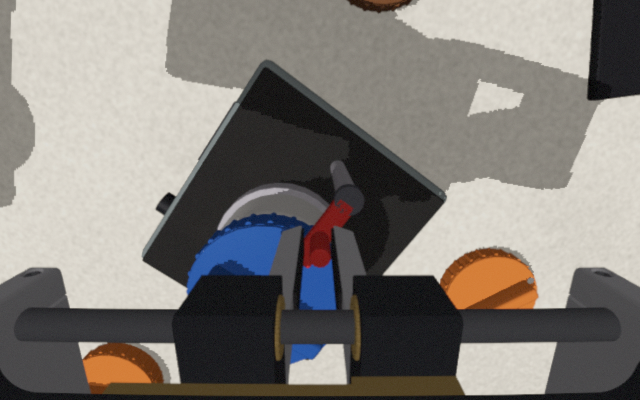

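View pics/s5.png

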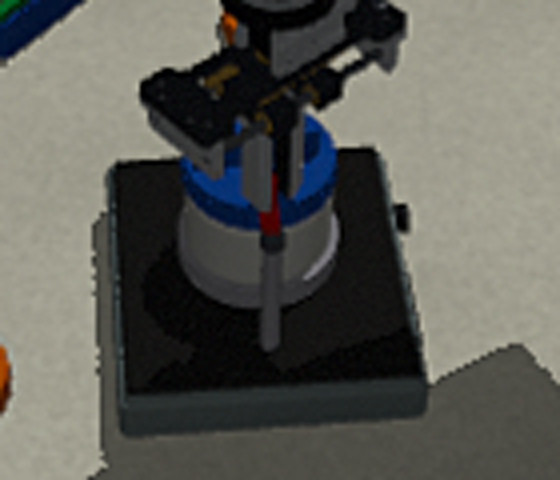

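The wrist view shows the red arm over the blue rim with the peg at (318,250) between the fingers. I'll push on to the end stop.

```bash
python3 -m handwheel '[[[0,0.001,-0.001],0],[[0,0.0005,-0.001],0],[[0,0.0005,-0.001],0],[[0,0,0],0],[[0,0,0],0],[[0,0,0],0],[[0,0,0],0],[[0,0,0],0],[[0,0,0],0],[[0,0,0],0]]'

```

```text
time: 22.55
tcp_pos: [542.1, 63.5, 193.5]
tcp_rot: [[0.004, -0.169, 0.986], [-0.0, 0.986, 0.169], [-1.0, -0.001, 0.004]]
force: [5.0, -1.0, -3.0]
opening: 16.1
```

Force is 5 N along +x, so the keeper is on its end stop. I'll back off, open, rise straight up and check.

```bash
python3 -m handwheel '[[[0,-0.0005,0.002],0],[[0,0,0.001],0],[[0,0,0],0],[[0,0,0],0],[[0,0,0],0],[[0,0,0],0],[[-0.01,0,0],0],[[-0.02,0,0],0],[[-0.03,0,0],0],[[-0.03,0,0],0]]' 0.5
python3 -m handwheel '[[[-0.03,0,0],0],[[0,-0.02,0.03],0],[[0,-0.02,0.03],0],[[0,0,0],0],[[0,0,0],0],[[0,0,0],0],[[0,0,0],0],[[0,0,0],0],[[0,0,0],0],[[0,0,0],0]]'
python3 - <<'E'
from h import *
import pickle
m=env.camera_model('wrist');s=env.state();pickle.dump((m,s),open('w6.pkl','wb'))
cv2.imwrite('pics/w6.png',env.get_image('wrist')[:,:,::-1])
cv2.imwrite('pics/s6.png',cv2.resize(env.get_image('scene')[150:270,260:400,::-1],None,fx=4,fy=4,interpolation=2))
cv2.imwrite('pics/t6.png',env.get_image('top')[:,:,::-1])
E
```

```text
time: 23.55
tcp_pos: [543.3, 63.8, 284.6]
tcp_rot: [[-0.0, -0.169, 0.986], [0.0, 0.986, 0.169], [-1.0, 0.0, -0.0]]
force: [0.0, 0.5, -0.0]
opening: 23.4
time: 24.55
tcp_pos: [609.3, 34.7, 313.5]
tcp_rot: [[0.0, -0.169, 0.986], [-0.0, 0.986, 0.169], [-1.0, -0.0, 0.0]]
force: [1.2, 0.3, 0.3]
opening: 23.6
```

View pics/w6.png

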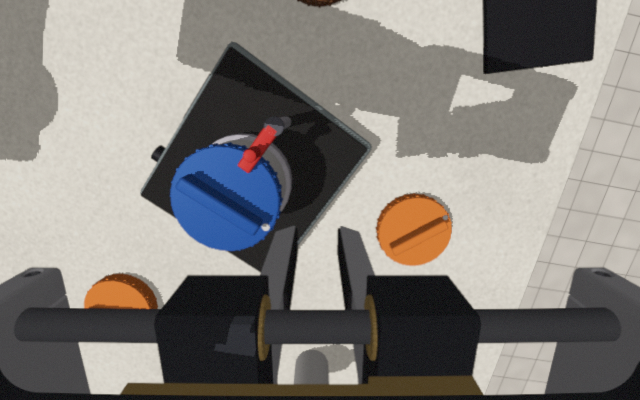

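View pics/s6.png

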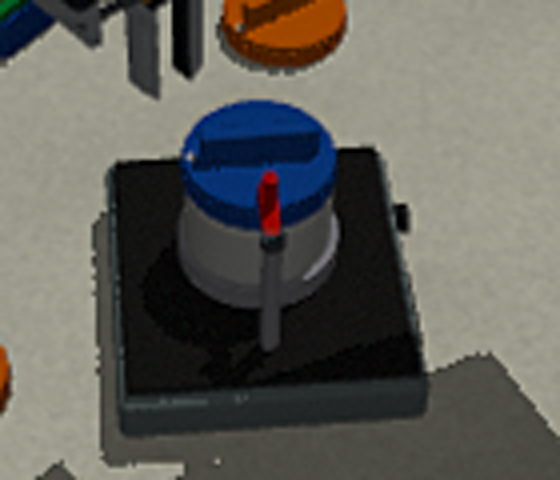

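View pics/t6.png

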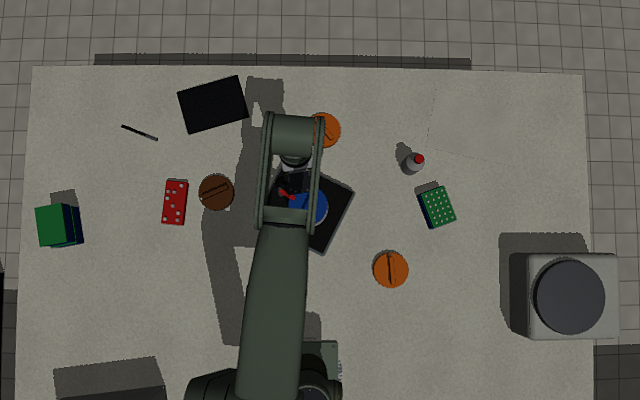

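The keeper arm lies over the lid rim, with its tip at wrist pixel (246,165). The lid is unchanged and the bystanders are where they were. One numeric check before handing in.

```bash
python3 - <<'E'
from h import *
import pickle
m,s=pickle.load(open('w6.pkl','rb'));ms=env.camera_model('scene')
I=cv2.imread('pics/w6.png');H=cv2.cvtColor(I,cv2.COLOR_BGR2HSV)
r=cv2.inRange(H,(0,130,60),(8,255,255))|cv2.inRange(H,(173,130,60),(180,255,255));r[:110]=0;r[185:]=0;r[:,:225]=0;r[:,300:]=0
ys,xs=np.nonzero(r);c=np.c_[xs,ys].astype(np.float32)
print(cv2.minAreaRect(c))
i=ys.argmax();tip=c[c[:,1]>ys.max()-4].mean(0);print('tip px',tip)
t=onz(m,*tip,177.5)[:2];P=np.array([559.1,88]);d=t-P;h=np.degrees(np.arctan2(d[1],d[0]));print('tip',t,np.linalg.norm(d),'keeper',np.radians(-26.2-h))
g=I[218:238,255:275].astype(int);yy,xx=np.nonzero(g.min(2)>130);dd=(xx.mean()+255,yy.mean()+218);print('dot',dd,len(xx),tri(m,dd,ms,(307.5,189.2)))
s=env.state();print(s['force'],s['time'])
E
```

```text
((256.9015197753906, 147.92529296875), (16.455793380737305, 50.43879318237305), 37.18470764160156)
tip px [247.16667 169.1    ]
tip [539.69396274  43.22348433] 48.800928656413774 keeper 1.522482050269153
dot (np.float64(265.6666666666667), np.float64(227.30769230769232)) 39 (array([563.93380398, -17.05131426, 167.36860961]), np.float64(0.08776259386451479))
[-0.35639171 -0.60834496  0.06966795] 24.7
```

Keeper is about 1.52 rad (over 1.4) and the dot is at z = 167.4, meaning the lid is home. The robot is clear of everything, so I'm handing in.

```bash
python3 -c "
from rig import env
print(env.sign_off())"
```

```text
the job is handed in; nothing more can be done
None
```

The lid is screwed home and the keeper arm is swung over its rim. I handed the job in at about 25 s of the 67 s allowed; it reports no verdict.

**What I did**
- I gripped the lid's bar and turned it backward about 24°. I then let go, and the lid dropped: its dot measured 172.6 mm high, with 170.5 expected.
- I gripped it again lower down and turned it forward to the home stop, where the torque rose to 0.58 N m.
- I swung the keeper by its peg until it met its end stop, pushing back with about 5 N. Then I moved the gripper clear.

**Last checks**
- **Lid:** the dot is at 167.4 mm, with 167 expected when home.
- **Keeper:** about 1.52 rad measured in the picture, against the 1.4 needed.
- **Robot:** it touches nothing, with about 0 N on the tool.
- **Bystanders:** they look unmoved in the top picture.

**What disagreed**
- The starting angle A measured about 43°, above the stated maximum of 38°. I chose the backward turn so that either value would end in the gap.
- The final angle A measured 1.6° instead of 0°, within picture error.
- One automatic dot detection in the scene picture failed: its rays missed each other by 9.6 mm. I replaced it with a pixel picked by eye, where they missed by 0.4 mm.

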